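# Slide the freshly glued house model into the drying corner

## Robot

A 6-joint arm with a two-finger parallel gripper is mounted at the origin on the work surface. World frame = base frame: x ahead of the robot, y to its left, z up, the work surface at z = 0. Lengths are in m, angles in degrees, forces in N, time in s.
With the tool pointing down it reaches from about 0.375 to 0.9 m from the base axis. Payload 3.1 kg.
Tool frame: the origin (TCP) lies at the very end of the fingers, on their centre line; the grasp point (between the pads) lies 19 mm behind it; z points along the fingers, y is the line along which they close (so a half turn about z gives the same grasp; the last joint's range is limited). The gripper opens to 87 mm and grips with 3 to 60 N. Pads are 19 mm wide; open, the fingers measure 117 mm over their backs; the gripper's body (75 mm by 190 mm) begins 51 mm behind the grasp point.
Start: joints at [58.184, 30.224, 82.088, -0, 67.689, -10.227], TCP at [0.23, 0.581, 0.223] pointing down, gripper open.
Joint ranges: [-176.69, 176.69], [-43.24, 126.21], [12.49, 139.97], [-82, 262], [0, 151.66], [-163.58, 163.58]. Speed limits (degrees/s): [159.86, 159.86, 180, 180, 180, 180].

## Interface

Orientations are given as a 3x3 rotation matrix whose columns are the frame's x, y, z axes.
In Python, from rig import bot, imaging gives the robot as it stands.
- The arm moves only by the tool drive_tool, never from a script. Its argument "deltas" is text: rows parted by semicolons, each of 5 numbers parted by spaces: the finger opening in mm, from 0 to 87, then the shift along the world's x, y, z in mm, then the turn about the world's z in rad. In form: jaw dx dy dz twist; .... A call has 1 to 12 rows; each row is the pose to reach, as a shift and turn from the pose commanded when the call began; what a row does not reach only later rows make up. A row lasts 1/10 s, in which the tool goes at most 50 mm and 8.59 degrees, less where a joint would pass 70% of its speed; a pose out of reach is approached as far as the arm can. A call with a gripper value outside its range is refused whole. The fingers move at their own pace and stop on an object; the grip force is fixed at half the most. Time passes only in rows, so rows that repeat a pose let the fingers close. It gives the time, the measured TCP pose, the force, the opening and the grip force at its end, in the units of the state.
- bot.read_state(): the state, without advancing time (a new reading comes with each control period).
- imaging.capture(name): name is "scene" or "top" or "wrist"; returns the picture (480x640x3 uint8, red, green, blue); there is no depth.
- imaging.camera_model(name): a dict with "fx", "fy", "cx", "cy" (pixels), "dist" ([k1, k2, p1, p2, k3] as OpenCV has them; the pictures are not rectified), "T" (4x4, takes a point from camera to world coordinates). Camera axes: x right, y down, z forward; pixel columns grow to the right and rows downward; lengths in m; the calibration is good to about 2 mm. A picture is of the moment at which its call begins: read the wrist's pose just before it. camera_model takes no time and is no camera call; for the wrist camera it gives the pose at the moment of the call.
- bot.hand_in(): hands the job in; it is judged then, once.
The state is a dict: "time_s": time; "joint_positions": joint angles; "qvel": joint speeds; "tau": joint torques, N m; "position": TCP position; "tcp_rot": TCP orientation; "force": force on the tool from outside, world axes, zero at the start; "moment": the same for the moment, N m; "opening": opening from 0.0 (shut) to 1.0 (fully open); "grasp_force": force on a finger pad.
Only numpy, scipy, OpenCV 4.12 (cv2) and the standard library are available. Lean on these libraries where they do the work, as an engineer would, in place of code of your own. Each camera call takes 0.05 s, during which the arm holds its last target. There are 200 camera calls.

## Task

The little plywood house has just been glued to its baseboard: push the baseboard along the table, without lifting it or touching the house, past the clamped glue-up and the vise and into the drying corner. It must end flat on the table, its long side flush along the batten and its short side fully home against the end stop, so that the stop's sprung plunger is pushed right in; press only gently. Do not touch the glue-up or the vise with the model or the robot, leave the other things on the table where they are, and let go at the end.

Things in the scene. Friction and masses are not known exactly. Their poses are not given: they have to be found in the camera images.
- base_mid (a point): centre, half-way up (9 mm above the table), of the loose plywood baseboard: a flat slab 100 mm along its x, 120 mm along its y, 18 mm thick, z up, the house in its middle. Too wide to grip; 0.3 to 0.7 kg, friction on the table some 1 to 6 N
- house: plywood house glued on the baseboard: a gabled box, 70 mm along x by 74 mm along y over the eaves, ridge 43 mm above the baseboard's top (61 mm above the table). Origin: centre of its floor, axes as the baseboard's. The baseboard stands out 15 mm or more beyond the eaves. Not to be touched
- corner: the drying corner's batten, fixed, 20 mm high, 22 mm thick: inner face x = 0 of this frame (wood on +x), from y = -240 to +50 mm, origin at table height. Square across it stands an adjustable end stop, a wooden block 24 mm high; its face looks to -y, from x = -5 to -105 mm, set at y between -20 and +20 mm: its setting is not reported. Home, the baseboard's centre is at x = -50 mm, axes parallel
- plunger (a joint): how far (m) the steel plunger, 12 mm thick, in the middle of the end stop's face is pushed in: 0 standing 10 mm out of the face (towards -y of the corner), 0.010 flush with the face, when the baseboard meets the stop. A light spring (0.3 to 0.6 N) pushes it out again if nothing stands against it; the baseboard's friction on the table is enough to keep it in
- glueup: clamped glue-up, fixed: laminated wooden block 80 mm along its x, 60 mm along y, 52 mm high with its aluminium clamping bar and wing nuts. Origin: centre of underside. It stands next to the model's start and blocks the straight way to the corner; the model passes it on the robot's side (-x). Not to be touched
- vise: grey drill-press vise, fixed: base 90 mm along its x, 60 mm along y, 50 mm high; screw and cross handle reach 78 mm from the origin along -x, towards the robot. Origin: centre of underside. The model crosses over between glue-up and vise (190 mm or more apart along y), then passes the vise on the long batten's side (+x). Not to be touched
- adapter: bystander: black power adapter lying flat, 110 x 50 x 32 mm, origin at the centre of its underside, long side along its x
- mouse: bystander: white computer mouse, 105 x 58 x 31 mm, origin at the centre of its underside
- driver: bystander: red-handled screwdriver lying, 190 mm long
- disc: bystander: flat plywood disc, 72 mm across, 9 mm thick, origin at the centre of its underside
- block: bystander: cork sanding block, 70 x 45 x 30 mm, origin at the centre of its underside
Mind the look-alikes: they are no part of the job. What is shaped like the part that bears base_mid but black or red is not meant.

How it is judged (in metres and radians):
At the end, for the whole second after the job is handed in: The baseboard lies flat and at rest in the drying corner, long side along the batten: within 2.5 mm of touching it and square to it within 0.03 rad (1.7 degrees), and against the end stop so that the plunger is in by more than 7.5 of its 10 mm (x of base_mid in the frame of corner between -0.0525 and -0.047 m and value of joint plunger above 0.0075 m and y of base_mid in the frame of corner above -0.085 m and angle between the x axis of base_mid and the x axis of corner, either way round below 0.03 rad and height (world z) of base_mid below 0.012 m and angle between base_mid's own z axis and vertical below 0.03 rad and linear speed of base below 0.01 m/s).
It fails at once if the house is touched (contact force between house and anything else above 0.5 N).
It fails at once if the glue-up or the vise is touched, by the model or the robot (contact force between any of glueup, vise and anything else above 0.5 N).
It fails at once if the baseboard is lifted (10 mm) or tipped (0.12 rad) (height (world z) of base_mid above 0.019 m or angle between base_mid's own z axis and vertical above 0.12 rad).
It fails at once if the fingers press on anything with more than 40 N (contact force between the fingers and anything else above 40 N).
It fails at once if a bystander is moved more than 20 mm (distance of any of adapter, mouse, driver, disc, block from where it was at the start of the episode above 0.02 m).
It also fails if it takes over 72 s, if anything falls off the work surface, if the arm or the gripper's body presses on something with over 40 N, if the wrist force passes 120 N, or if a joint passes its speed limit or range.

## Working session

There is one attempt and no reset: what is moved stays moved. The work goes in short steps, Python scripts to look and compute and a tool call to move; the robot and the scene stay as the last step left them, time stands still between calls to the robot, and variables do not carry over. Pictures are saved under pics/ and viewed, at most 10 in all, crops included, and the job is handed in when it is done.

Besides the shell and the picture viewer there is one more tool, called after ">>>" by a JSON object that holds its "api" and its "payload". drive_tool: Moves the arm, as the interface text tells. Its arguments: {"type":"object","properties":{"deltas":{"type":"string"}},"required":["deltas"]}

```bash
mkdir -p pics; cat > h.py <<'E'
import numpy as np,cv2
from rig import bot,imaging
def ray(c,uv,z):
    K=np.array([[c["fx"],0,c["cx"]],[0,c["fy"],c["cy"]],[0,0,1]]);uv=np.array(uv,float).reshape(-1,1,2)
    n=cv2.undistortPoints(uv,K,np.array(c["dist"]))[:,0];T=np.array(c["T"])
    d=np.c_[n,np.ones(len(n))]@T[:3,:3].T;o=T[:3,3]
    return o+d*((z-o[2])/d[:,2])[:,None]
def proj(c,P):
    T=np.linalg.inv(np.array(c["T"]));K=np.array([[c["fx"],0,c["cx"]],[0,c["fy"],c["cy"]],[0,0,1]])
    return cv2.projectPoints(np.array(P,float).reshape(-1,1,3),cv2.Rodrigues(T[:3,:3])[0],T[:3,3],K,np.array(c["dist"]))[0][:,0]
def snap(n,f):
    c=imaging.camera_model(n);im=imaging.capture(n);cv2.imwrite("pics/"+f,im[:,:,::-1]);return c,im
E
python3 - <<'E'
from h import *
for n in("top","scene"):
    c,im=snap(n,n+"0.png");print(n,np.round(c["T"],3).tolist(),c["fx"])
print(bot.read_state())
E
```

```text
top [[0.001, -0.975, 0.221, 0.247], [-1.0, -0.002, -0.006, -0.017], [0.006, -0.221, -0.975, 1.509], [0.0, 0.0, 0.0, 1.0]] 567.5269215282102
scene [[-0.78, 0.417, -0.466, 0.988], [0.625, 0.53, -0.573, 0.529], [0.008, -0.739, -0.674, 0.691], [0.0, 0.0, 0.0, 1.0]] 438.84765709853264
{'time_s': 0.1, 'joint_positions': array([ 5.81828857e+01,  3.02736593e+01,  8.21483458e+01, -3.36549323e-03,
        6.76891346e+01, -1.02259855e+01]), 'qvel': array([ 0.04912023, -0.16995684, -0.13154216,  0.09443187, -0.00355069,
        0.0420613 ]), 'tau': array([ 1.26165214e-04, -4.40988779e+01, -1.77150643e+01,  6.35276176e-02,
        5.34214801e-02, -2.67881836e-05]), 'position': array([0.22961266, 0.58059139, 0.22167315]), 'tcp_rot': array([[-9.29841555e-01,  3.67958869e-01, -9.76479878e-04],
       [ 3.67960049e-01,  9.29840088e-01, -1.67692494e-03],
       [ 2.90930734e-04, -1.91858007e-03, -9.99998117e-01]]), 'force': array([0.18152244, 1.82553928, 0.17939455]), 'moment': array([-0.00249797,  0.00500972, -0.0240634 ]), 'grasp_force': 0.0, 'opening': 0.9996691829426099}
```

View pics/top0.png

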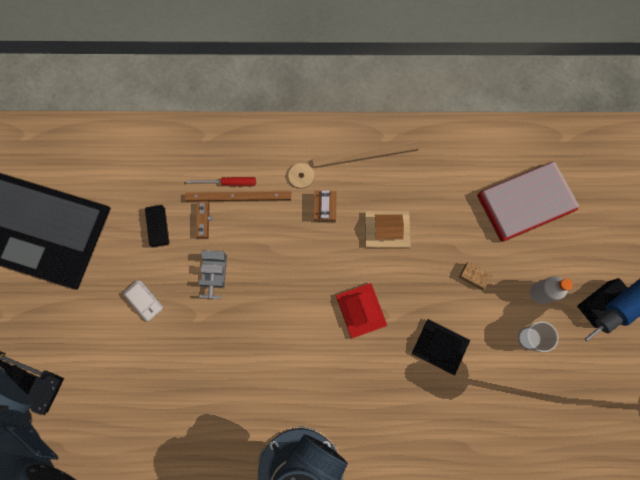

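View pics/scene0.png

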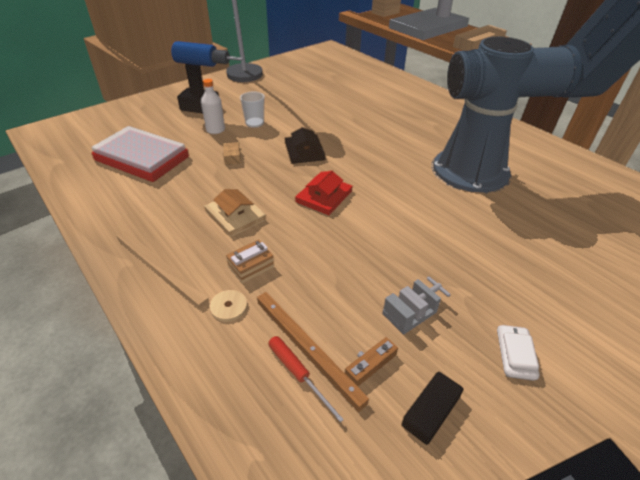

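The scene shows these candidates in the top picture: the plywood model (387,230), the red look-alike (361,311) and the black look-alike (440,347). The plywood one is the job. The glue-up is at (325,206), the vise at (212,268), the batten at (185–290,197) and the stop at (203,220). I'll check this in one close crop.

```bash
python3 - <<'E'
from h import *
im=cv2.imread("pics/top0.png");c=imaging.camera_model("top")
cr=cv2.resize(im[160:320,170:430],None,fx=3,fy=3,interpolation=cv2.INTER_CUBIC);cv2.imwrite("pics/crop0.png",cr)
hsv=cv2.cvtColor(im,cv2.COLOR_BGR2HSV)
for p in[(368,220),(405,243),(388,228),(350,240),(250,197),(203,228),(240,240),(370,214)]:print(p,hsv[p[1],p[0]])
E
```

```text
(368, 220) [ 17 104 128]
(405, 243) [ 17 103 186]
(388, 228) [ 13 158 131]
(350, 240) [ 15 115 149]
(250, 197) [ 13 155 135]
(203, 228) [  8  33 116]
(240, 240) [ 15 117 166]
(370, 214) [ 16 101 189]
```

View pics/crop0.png

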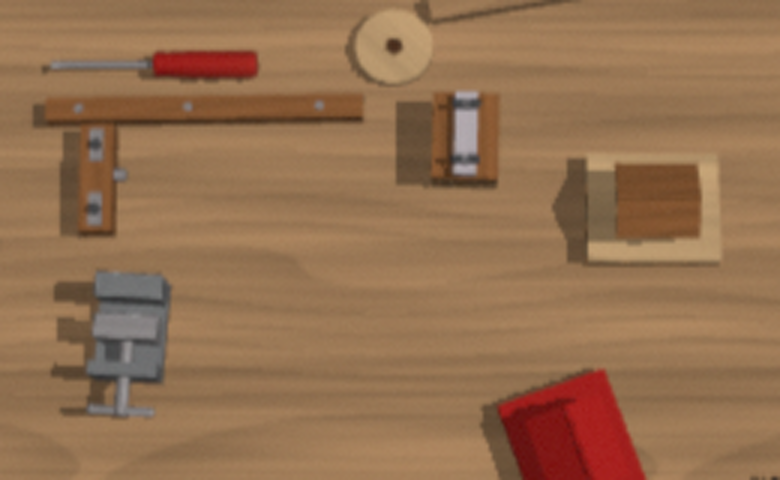

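The crop confirms the plywood board: its top corners are at crop (586,153), (719,153), (720,264) and (587,264), with the roof inside. The glue-up is at (432–498, 92–185), and the stop's plunger points right, towards the board, at (120,175).

```bash
python3 - <<'E'
from h import *
c=imaging.camera_model("top")
def f(n,pts,z):
    P=ray(c,np.array(pts,float)/3-1/3+[170,160],z)
    print(n,np.round(P[:,:2]*1000).tolist())
f("board",[(586,153),(719,153),(720,264),(587,264)],.018)
f("batten top edge robot side",[(45,120),(365,118)],.02)
f("batten bot edge",[(45,126),(365,122.5)],.0)
f("batten ends far",[(45,98),(365,94)],.02)
f("stop top R",[(115,125),(115,230)],.024)
f("stop top L bottom",[(79,230)],.024)
f("plunger tip",[(127,175)],.01)
f("glue top",[(432,95),(498,95),(498,180),(432,180)],.052)
f("glue bot",[(434,186),(497,187)],.0)
f("glue bar",[(455,92),(480,92),(477,174),(453,174)],.06)
f("vise top",[(97,272),(163,274)],.05)
f("vise",[(170,285),(162,382),(88,376)],.0)
f("vise40",[(170,285),(162,382),(88,376)],.03)
f("handle",[(88,410),(154,413),(122,415)],.03)
f("disc",[(394,45),(394,83)],.009)
f("driver",[(152,65),(257,65),(257,78)],.02)
f("red",[(500,405),(603,371)],.018)
E
```

```text
board [[671.0, -178.0], [671.0, -299.0], [568.0, -296.0], [567.0, -177.0]]
batten top edge robot side [[700.0, 315.0], [703.0, 23.0]]
batten bot edge [[700.0, 319.0], [704.0, 24.0]]
batten ends far [[721.0, 316.0], [726.0, 24.0]]
stop top R [[694.0, 250.0], [596.0, 246.0]]
stop top L bottom [[596.0, 278.0]]
plunger tip [[651.0, 240.0]]
glue top [[714.0, -37.0], [715.0, -96.0], [636.0, -96.0], [636.0, -37.0]]
glue bot [[644.0, -40.0], [643.0, -98.0]]
glue bar [[715.0, -58.0], [715.0, -80.0], [639.0, -77.0], [639.0, -56.0]]
vise top [[552.0, 256.0], [551.0, 198.0]]
vise [[551.0, 199.0], [463.0, 203.0], [468.0, 269.0]]
vise40 [[545.0, 194.0], [458.0, 199.0], [464.0, 263.0]]
handle [[434.0, 262.0], [431.0, 205.0], [430.0, 232.0]]
disc [[777.0, -3.0], [740.0, -3.0]]
driver [[753.0, 219.0], [753.0, 123.0], [741.0, 123.0]]
red [[440.0, -97.0], [471.0, -189.0]]
```

>>> {"api": "drive_tool", "payload": {"deltas": "60 470 -818 -73 0.377;60 470 -818 -73 0.377;60 470 -818 -73 0.377;60 470 -818 -73 0.377;60 470 -818 -73 0.377;60 470 -818 -73 0.377;60 470 -818 -73 0.377;60 470 -818 -73 0.377;60 470 -818 -73 0.377;60 470 -818 -73 0.377;60 470 -818 -73 0.377;60 470 -818 -73 0.377"}}

```text
time_s: 1.3
position: [0.5268, 0.0635, 0.1761]
tcp_rot: [[-1.0, 0.0, -0.001], [0.0, 1.0, 0.0], [0.001, 0.0, -1.0]]
force: [0.6, 1.3, -0.2]
opening: 0.69
grasp_force: 0.0
```

>>> {"api": "drive_tool", "payload": {"deltas": "60 172 -299 -27 0;60 172 -299 -27 0;60 172 -299 -27 0;60 172 -299 -27 0;60 172 -299 -27 0;60 172 -299 -27 0;60 172 -299 -27 0;60 172 -299 -27 0"}}

```text
time_s: 2.1
position: [0.7003, -0.2404, 0.1479]
tcp_rot: [[-1.0, 0.005, 0.003], [0.005, 1.0, -0.003], [-0.003, -0.003, -1.0]]
force: [-0.8, 0.4, -0.3]
opening: 0.689
grasp_force: 0.0
```

```bash
python3 - <<'E'
from h import *
s=bot.read_state();print(s["position"],s["force"])
c,im=snap("wrist","w1.png");print(np.round(c["T"],3).tolist())
print(proj(c,[[.671,-.178,.018],[.671,-.298,.018],[.568,-.297,.018]]))
E
```

```text
[ 0.70026615 -0.24041186  0.14788503] [-0.8123827   0.41481257 -0.34071081]
[[0.006, 0.964, 0.266, 0.628], [1.0, -0.005, -0.005, -0.24], [-0.004, 0.266, -0.964, 0.31], [0.0, 0.0, 0.0, 1.0]]
[[400.01226109 191.96520769]
 [239.8413688  192.80186115]
 [232.95698179  42.58128921]]
```

View pics/w1.png

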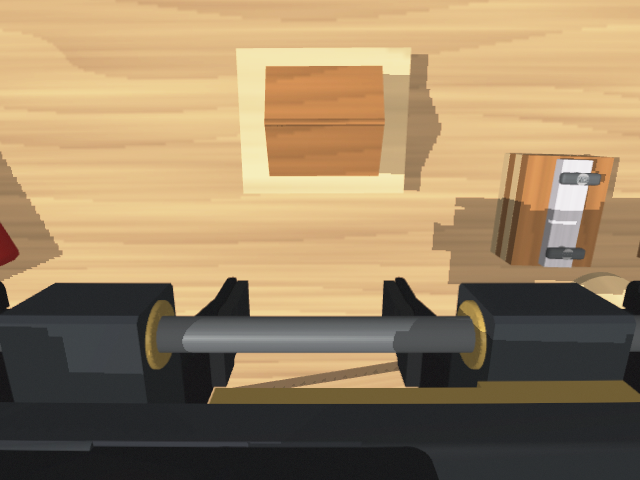

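The wrist view shows the board corners at (243,193), (404,192), (236,49) and (411,48), so x is about 572–671 and y about −296 to −175. The glue-up's robot-side edge is at row ~155 and its bottom corner at about (508,153).

```bash
python3 - <<'E'
from h import *
c=imaging.camera_model("wrist")
print(np.round(ray(c,[(243,193),(404,192),(236,49),(411,48)],.018)*1000))
print(np.round(ray(c,[(508,153),(493,253)],.0)*1000),np.round(ray(c,[(525,155),(617,158),(515,266)],.052)*1000))
E
```

```text
[[ 669. -292.   18.]
 [ 669. -171.   18.]
 [ 570. -291.   18.]
 [ 570. -171.   18.]]
[[641. -87.   0.]
 [723. -90.   0.]] [[ 640. -101.   52.]
 [ 642.  -40.   52.]
 [ 716.  -98.   52.]]
```

>>> {"api": "drive_tool", "payload": {"deltas": "60 -5 3 -45 0;60 -5 3 -90 0;60 -5 3 -125 0;60 -5 3 -143 0;60 -5 3 -143 0;60 -5 3 -143 0"}}

```text
time_s: 2.75
position: [0.6941, -0.2303, 0.0078]
tcp_rot: [[-1.0, -0.001, 0.001], [-0.001, 1.0, -0.001], [-0.001, -0.001, -1.0]]
force: [-0.4, 0.3, 0.5]
opening: 0.691
grasp_force: 0.0
```

>>> {"api": "drive_tool", "payload": {"deltas": "60 -12 0 0 0;60 -18 0 0 0;60 -24 0 0 0;60 -30 0 0 0;60 -36 0 0 0;60 -42 0 0 0;60 -48 0 0 0;60 -54 0 0 0;60 -60 0 0 0;60 -66 0 0 0;60 -71 0 0 0;60 -74 0 0 0"}}

```text
time_s: 3.95
position: [0.6185, -0.2304, 0.0063]
tcp_rot: [[-1.0, -0.0, -0.001], [-0.0, 1.0, 0.0], [0.001, 0.0, -1.0]]
force: [3.1, -0.2, 3.3]
opening: 0.686
grasp_force: 1.9
```

>>> {"api": "drive_tool", "payload": {"deltas": "60 15 0 0 0;60 20 0 45 0;60 20 0 90 0;60 20 0 135 0;60 -62 -84 135 -1.571;60 -62 -84 135 -1.571;60 -62 -84 135 -1.571;60 -62 -84 135 -1.571;60 -62 -84 135 -1.571;60 -62 -84 135 -1.571;60 -62 -84 135 -1.571;60 -62 -84 135 -1.571"}}

```text
time_s: 5.15
position: [0.554, -0.3128, 0.1394]
tcp_rot: [[-0.357, 0.934, -0.008], [0.934, 0.357, 0.005], [0.007, -0.005, -1.0]]
force: [0.5, 0.5, 0.2]
opening: 0.688
grasp_force: 0.0
```

>>> {"api": "drive_tool", "payload": {"deltas": "60 0 0 0 -0.371;60 0 0 0 -0.371;60 0 0 0 -0.371;60 0 0 0 -0.371"}}

```text
time_s: 5.55
position: [0.5545, -0.313, 0.1396]
tcp_rot: [[-0.0, 1.0, -0.007], [1.0, 0.0, 0.004], [0.004, -0.007, -1.0]]
force: [0.0, 0.0, 0.3]
opening: 0.689
grasp_force: 0.0
```

```bash
cat >> h.py <<'E'
def board(f):
    c,im=snap("wrist",f);hsv=cv2.cvtColor(im,cv2.COLOR_RGB2HSV)
    return c,im,hsv
E
python3 - <<'E'
from h import *
s=bot.read_state();print(s["position"],s["tcp_rot"])
c,im,h=board("w2.png")
E
```

```text
[ 0.55446559 -0.31297212  0.13958633] [[-2.11736266e-04  9.99978064e-01 -6.62020209e-03]
 [ 9.99990700e-01  2.40246043e-04  4.30598280e-03]
 [ 4.30747882e-03 -6.61922879e-03 -9.99968815e-01]]
```

View pics/w2.png

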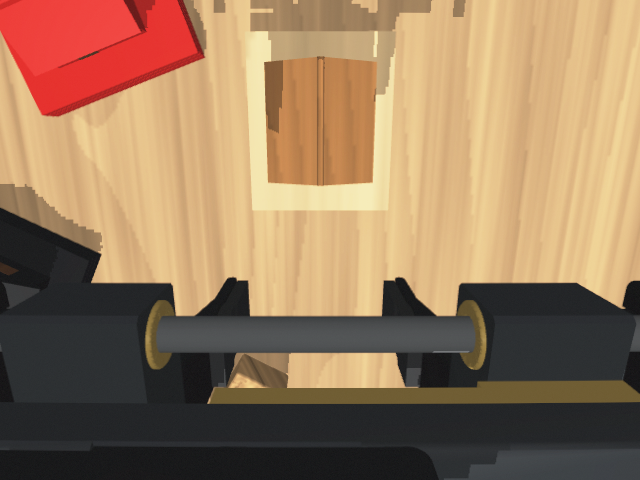

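The board's near edge runs (253,210)–(388,210) and its far edge (247,31)–(395,31), so it is square. The cork block is behind at about (258,373), and the red look-alike's corner is at (203,55).

```bash
python3 - <<'E'
from h import *
c=imaging.camera_model("wrist")
print(np.round(ray(c,[(253,210),(388,210),(247,31),(395,31),(203,55)],.018)*1000))
print(np.round(ray(c,[(245,355),(288,375),(232,385)],.03)*1000))
ct=imaging.camera_model("top");print(np.round(ray(ct,[(475,275),(484,264),(490,280),(462,270)],.03)*1000))
print(np.round(ray(ct,[(413,340),(460,374),(468,342),(425,320)],.018)*1000))
E
```

```text
[[ 508. -295.   18.]
 [ 608. -295.   18.]
 [ 509. -175.   18.]
 [ 607. -175.   18.]
 [ 479. -190.   18.]]
[[ 499. -409.   30.]
 [ 533. -426.   30.]
 [ 488. -436.   30.]]
[[ 492. -463.   30.]
 [ 521. -489.   30.]
 [ 478. -502.   30.]
 [ 505. -430.   30.]]
[[ 323. -295.   18.]
 [ 237. -412.   18.]
 [ 318. -437.   18.]
 [ 374. -329.   18.]]
```

>>> {"api": "drive_tool", "payload": {"deltas": "60 3 -5 -45 0;60 3 -5 -90 0;60 3 -5 -120 0;60 3 -5 -132 0;60 3 -5 -132 0;60 3 0 -132 0;60 3 4 -132 0;60 3 8 -132 0;60 3 13 -132 0;60 3 18 -132 0;60 3 24 -132 0;60 3 30 -132 0"}}

```text
time_s: 6.8
position: [0.5614, -0.2854, 0.0105]
tcp_rot: [[0.0, 1.0, 0.003], [1.0, -0.0, -0.002], [-0.002, 0.003, -1.0]]
force: [0.0, -3.4, 2.7]
opening: 0.689
grasp_force: 2.1
```

>>> {"api": "drive_tool", "payload": {"deltas": "60 0 7 0 0;60 0 14 0 0;60 0 21 0 0;60 0 28 0 0;60 0 35 0 0;60 0 42 0 0;60 0 49 0 0;60 0 56 0 0;60 0 63 0 0;60 0 70 0 0;60 0 76 0 0;60 0 80 0 0"}}

```text
time_s: 8.0
position: [0.5601, -0.2037, 0.0094]
tcp_rot: [[-0.0, 1.0, -0.001], [1.0, 0.0, 0.0], [0.0, -0.001, -1.0]]
force: [-0.1, -4.2, 2.0]
opening: 0.692
grasp_force: 2.0
```

```bash
python3 - <<'E'
from h import *
s=bot.read_state();print(s["position"],s["force"])
c,im=snap("wrist","w3.png");h=cv2.cvtColor(im,cv2.COLOR_RGB2HSV)
print(np.round(proj(c,[[.508,s["position"][1]+.0095,.018],[.608,s["position"][1]+.0095,.018],[.508,s["position"][1]+.1295,.018],[.608,s["position"][1]+.1295,.018]])))
E
```

```text
[ 0.56012311 -0.203748    0.00942718] [-0.12060793 -4.16579303  2.04856393]
[[191. 287.]
 [428. 287.]
 [163. -40.]
 [454. -40.]]
```

View pics/w3.png

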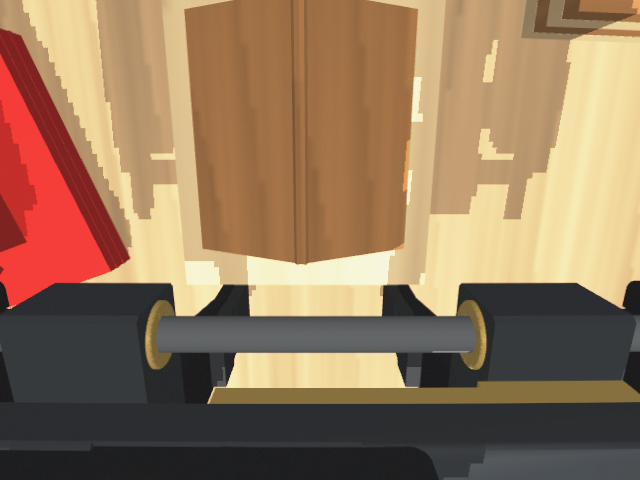

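The board is square on the fingers: its near corners are at about (186,285) and (424,285), and its sides are symmetric. The glue-up is well clear at upper right (530,20). I'll continue the push.

>>> {"api": "drive_tool", "payload": {"deltas": "60 -1 8 0 0;60 -1 16 0 0;60 -1 24 0 0;60 -1 32 0 0;60 -1 40 0 0;60 -1 48 0 0;60 -1 56 0 0;60 -1 64 0 0;60 -1 72 0 0;60 -1 80 0 0;60 -1 88 0 0;60 -1 94 0 0"}}

```text
time_s: 9.25
position: [0.559, -0.1095, 0.0094]
tcp_rot: [[-0.0, 1.0, -0.001], [1.0, 0.0, 0.0], [0.0, -0.001, -1.0]]
force: [-0.5, -1.8, -1.5]
opening: 0.692
grasp_force: 0.8
```

>>> {"api": "drive_tool", "payload": {"deltas": "60 0 8 0 0;60 0 16 0 0;60 0 24 0 0;60 0 32 0 0;60 0 40 0 0;60 0 48 0 0;60 0 56 0 0;60 0 64 0 0;60 0 72 0 0;60 0 80 0 0;60 0 86 0 0;60 0 90 0 0"}}

```text
time_s: 10.45
position: [0.5592, -0.0199, 0.0095]
tcp_rot: [[-0.001, 1.0, -0.0], [1.0, 0.001, -0.0], [-0.0, -0.0, -1.0]]
force: [-0.5, -1.9, -0.5]
opening: 0.693
grasp_force: 0.8
```

```bash
python3 - <<'E'
from h import *
s=bot.read_state();print(s["position"],s["force"])
c,im=snap("top","t2.png")
cv2.imwrite("pics/t2c.png",cv2.resize(im[170:310,180:400,::-1],None,fx=3.5,fy=3.5,interpolation=cv2.INTER_CUBIC))
E
```

```text
[ 0.55924853 -0.01991715  0.00952427] [-0.48529805 -1.92951408 -0.4998573 ]
```

View pics/t2c.png

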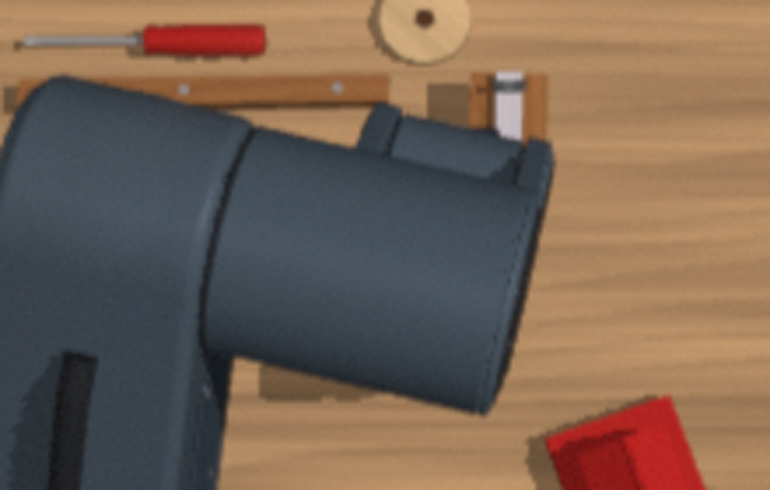

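The arm hides the board here, but the glue-up and bystanders are undisturbed. I'll finish this leg, then back off, rise and turn.

>>> {"api": "drive_tool", "payload": {"deltas": "60 0 7 0 0;60 0 14 0 0;60 0 21 0 0;60 0 28 0 0;60 0 34 0 0;60 0 38 0 0;60 0 40 0 0;60 0 25 0 0;60 0 18 45 0;60 0 18 90 0;60 0 18 130 0;60 0 18 130 0"}}

```text
time_s: 11.7
position: [0.5632, -0.0042, 0.1449]
tcp_rot: [[0.001, 1.0, 0.011], [1.0, -0.001, -0.002], [-0.002, 0.011, -1.0]]
force: [0.3, -0.9, -0.6]
opening: 0.689
grasp_force: 0.0
```

>>> {"api": "drive_tool", "payload": {"deltas": "60 -77 84 0 -1.571;60 -77 84 0 -1.571;60 -77 84 0 -1.571;60 -77 84 0 -1.571;60 -77 84 0 -1.571;60 -77 84 0 -1.571;60 -77 84 0 -1.571;60 -77 84 0 -1.571;60 -77 84 0 -1.571;60 -77 84 0 -1.571;60 -77 84 0 -1.571;60 -77 84 0 -1.571"}}

```text
time_s: 12.9
position: [0.4818, 0.0809, 0.1389]
tcp_rot: [[1.0, -0.001, -0.002], [-0.001, -1.0, 0.0], [-0.002, -0.0, -1.0]]
force: [0.0, -0.4, -0.5]
opening: 0.692
grasp_force: 0.0
```

```bash
python3 - <<'E'
from h import *
s=bot.read_state();print(s["position"],s["tcp_rot"][:,1],s["joint_positions"])
c,im=snap("wrist","w4.png")
E
```

```text
[0.48182305 0.08086928 0.13887617] [-9.20338780e-04 -9.99999517e-01 -3.45937664e-04] [-3.61359515e+00  2.73537854e+01  1.06068838e+02  1.97317266e-02
  4.66658731e+01  8.64255693e+01]
```

View pics/w4.png

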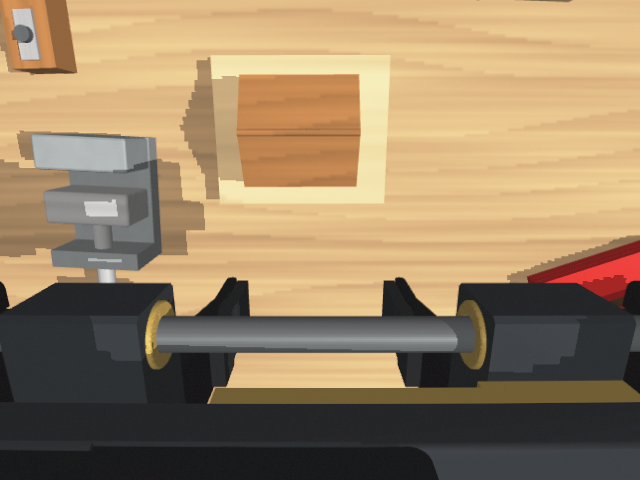

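The board's near edge runs (219,202)–(384,204) and its far edge (211,56)–(390,56). The vise's edge is at (158,140–265), and the stop is at upper left (60,50).

```bash
python3 - <<'E'
from h import *
c=imaging.camera_model("wrist")
print(np.round(ray(c,[(219,202),(384,204),(211,56),(390,56)],.018)*1000))
print(np.round(ray(c,[(160,265),(205,205)],.0)*1000),np.round(ray(c,[(155,138),(147,187),(150,255)],.05)*1000))
print(np.round(ray(c,[(76,72)],.0)*1000),np.round(ray(c,[(66,68)],.024)*1000))
E
```

```text
[[506. 151.  18.]
 [505.  30.  18.]
 [605. 150.  18.]
 [605.  31.  18.]]
[[451. 207.   0.]
 [501. 167.   0.]] [[552. 180.  50.]
 [521. 189.  50.]
 [476. 192.  50.]]
[[598. 253.   0.]] [[597. 245.  24.]]
```

>>> {"api": "drive_tool", "payload": {"deltas": "60 0 9 -45 0;60 0 9 -90 0;60 0 9 -120 0;60 0 9 -131 0;60 0 9 -131 0;60 8 9 -131 0;60 14 9 -131 0;60 20 9 -131 0;60 27 9 -131 0;60 34 9 -131 0;60 41 9 -131 0;60 47 9 -131 0"}}

```text
time_s: 14.15
position: [0.5299, 0.0905, 0.0087]
tcp_rot: [[1.0, -0.0, 0.0], [-0.0, -1.0, 0.0], [0.0, -0.0, -1.0]]
force: [-4.6, -0.6, 2.6]
opening: 0.686
grasp_force: 2.1
```

>>> {"api": "drive_tool", "payload": {"deltas": "60 7 0 0 0;60 14 0 0 0;60 21 0 0 0;60 28 0 0 0;60 34 0 0 0.01;60 40 0 0 0.01;60 44 0 0 0.01;60 47 0 0 0.01;60 49 0 0 0.01;60 50 0 0 0.01;60 51 0 0 0.01;60 52 0 0 0.01"}}

```text
time_s: 15.35
position: [0.5811, 0.0904, 0.0085]
tcp_rot: [[1.0, 0.01, -0.0], [0.01, -1.0, 0.0], [-0.0, -0.0, -1.0]]
force: [-2.8, -0.8, 2.1]
opening: 0.687
grasp_force: 1.7
```

>>> {"api": "drive_tool", "payload": {"deltas": "60 2 0 0 0;60 4 0 0 0;60 6 0 0 0;60 7 0 0 0;60 8 0 0 0;60 9 0 0 0;60 9 0 0 0"}}

```text
time_s: 16.05
position: [0.5907, 0.0904, 0.0085]
tcp_rot: [[1.0, 0.01, 0.001], [0.01, -1.0, 0.0], [0.001, -0.0, -1.0]]
force: [-2.1, 0.4, 0.6]
opening: 0.688
grasp_force: 1.3
```

>>> {"api": "drive_tool", "payload": {"deltas": "60 0.5 0 0 0;60 1 0 0 0;60 1.5 0 0 0;60 1.5 0 0 0"}}

```text
time_s: 16.45
position: [0.5924, 0.0904, 0.0085]
tcp_rot: [[1.0, 0.01, 0.001], [0.01, -1.0, 0.0], [0.001, -0.0, -1.0]]
force: [-1.7, -0.2, 0.1]
opening: 0.689
grasp_force: 1.2
```

>>> {"api": "drive_tool", "payload": {"deltas": "60 0.5 0 0 0;60 1 0 0 0;60 1.5 0 0 0;60 1.5 0 0 0"}}

```text
time_s: 16.85
position: [0.5935, 0.0904, 0.0085]
tcp_rot: [[1.0, 0.01, 0.0], [0.01, -1.0, -0.0], [0.0, 0.0, -1.0]]
force: [-2.0, 0.9, 1.0]
opening: 0.687
grasp_force: 1.5
```

>>> {"api": "drive_tool", "payload": {"deltas": "60 0.5 0 0 0;60 1 0 0 0;60 1 0 0 0"}}

```text
time_s: 17.15
position: [0.5935, 0.0904, 0.0085]
tcp_rot: [[1.0, 0.01, -0.002], [0.01, -1.0, -0.0], [-0.002, 0.0, -1.0]]
force: [-4.9, -0.2, 3.9]
opening: 0.686
grasp_force: 2.6
```

>>> {"api": "drive_tool", "payload": {"deltas": "60 0.5 0 0 0;60 1 0 0 0;60 1.5 0 0 0;60 1.5 0 0 0"}}

```text
time_s: 17.55
position: [0.5935, 0.0904, 0.0085]
tcp_rot: [[1.0, 0.01, -0.005], [0.01, -1.0, -0.0], [-0.005, 0.0, -1.0]]
force: [-7.1, -0.2, 4.8]
opening: 0.686
grasp_force: 3.7
```

>>> {"api": "drive_tool", "payload": {"deltas": "60 -10 0 0 0;60 -20 0 0 0;60 -20 0 45 0;60 -20 0 90 0;60 -20 0 135 0;60 57 -80 135 1.571;60 57 -80 135 1.571;60 57 -80 135 1.571;60 57 -80 135 1.571;60 57 -80 135 1.571;60 57 -80 135 1.571;60 57 -80 135 1.571"}}

```text
time_s: 18.75
position: [0.6536, 0.0102, 0.1435]
tcp_rot: [[0.484, 0.875, 0.003], [0.875, -0.484, -0.0], [0.001, 0.003, -1.0]]
force: [0.1, -0.5, 0.1]
opening: 0.689
grasp_force: 0.0
```

>>> {"api": "drive_tool", "payload": {"deltas": "60 0 0 0 0.521;60 0 0 0 0.521;60 0 0 0 0.521;60 0 0 0 0.521;60 0 0 0 0.521"}}

```text
time_s: 19.25
position: [0.6534, 0.0103, 0.1436]
tcp_rot: [[-0.01, 1.0, 0.002], [1.0, 0.01, -0.0], [-0.0, 0.002, -1.0]]
force: [0.2, 0.1, -0.3]
opening: 0.692
grasp_force: 0.0
```

```bash
python3 - <<'E'
from h import *
s=bot.read_state();print(s["position"],s["tcp_rot"])
c,im=snap("wrist","w5.png")
E
```

```text
[0.65339132 0.01031195 0.14360938] [[-9.65173673e-03  9.99950846e-01  2.26908957e-03]
 [ 9.99953379e-01  9.65236493e-03 -2.66062775e-04]
 [-2.87951778e-04  2.26641582e-03 -9.99997390e-01]]
```

View pics/w5.png

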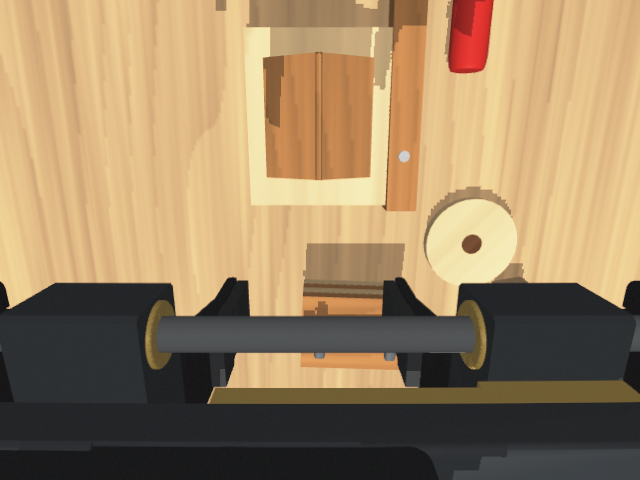

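The board is flush on the batten: its near edge is at (251–386, 205), its right side meets the batten, and the batten ends at row 210. The glue-up is behind the fingers, its near face at row ~285. I'll narrow the jaw to stay clear of the batten, then descend and push.

>>> {"api": "drive_tool", "payload": {"deltas": "40 -1 0 -45 0;40 -1 0 -90 0;40 -1 0 -120 0;40 -1 0 -135 0;40 -1 0 -135 0;40 -1 5 -135 0;40 -1 10 -135 0;40 -1 15 -135 0;40 -1 20 -135 0;40 -1 26 -135 0;40 -1 32 -135 0;40 -1 38 -135 0"}}

```text
time_s: 20.5
position: [0.6523, 0.0486, 0.0091]
tcp_rot: [[-0.01, 1.0, 0.001], [1.0, 0.01, -0.0], [-0.0, 0.001, -1.0]]
force: [1.7, -4.5, 3.5]
opening: 0.463
grasp_force: 2.1
```

>>> {"api": "drive_tool", "payload": {"deltas": "40 0 6 0 0;40 0 12 0 0;40 0 18 0 0;40 0 24 0 0;40 0 30 0 0;40 0 36 0 0;40 0 41 0 0;40 0 45 0 0;40 0 48 0 0;40 0 50 0 0;40 0 52 0 0;40 0 54 0 0"}}

```text
time_s: 21.7
position: [0.6517, 0.1025, 0.0084]
tcp_rot: [[-0.01, 1.0, -0.0], [1.0, 0.01, 0.0], [0.0, -0.0, -1.0]]
force: [0.2, -3.0, 2.7]
opening: 0.458
grasp_force: 1.8
```

>>> {"api": "drive_tool", "payload": {"deltas": "40 0 2 0 0;40 0 4 0 0;40 0 6 0 0;40 0 7 0 0;40 0 8 0 0;40 0 9 0 0;40 0 10 0 0;40 0 11 0 0;40 0 12 0 0;40 0 12 0 0"}}

```text
time_s: 22.7
position: [0.6517, 0.1146, 0.0084]
tcp_rot: [[-0.01, 1.0, -0.0], [1.0, 0.01, 0.0], [0.0, -0.0, -1.0]]
force: [0.7, -2.8, 1.0]
opening: 0.46
grasp_force: 1.3
```

>>> {"api": "drive_tool", "payload": {"deltas": "40 0 0.5 0 0;40 0 1 0 0;40 0 1.5 0 0;40 0 2 0 0;40 0 2 0 0"}}

```text
time_s: 23.2
position: [0.6517, 0.1166, 0.0084]
tcp_rot: [[-0.01, 1.0, -0.0], [1.0, 0.01, 0.0], [0.0, -0.0, -1.0]]
force: [0.8, -2.1, -1.0]
opening: 0.46
grasp_force: 1.3
```

>>> {"api": "drive_tool", "payload": {"deltas": "40 0 0.5 0 0;40 0 1 0 0;40 0 1.5 0 0;40 0 2 0 0;40 0 2 0 0"}}

```text
time_s: 23.7
position: [0.6517, 0.1186, 0.0084]
tcp_rot: [[-0.01, 1.0, -0.0], [1.0, 0.01, 0.0], [0.0, -0.0, -1.0]]
force: [-0.5, -2.7, 0.0]
opening: 0.463
grasp_force: 1.2
```

>>> {"api": "drive_tool", "payload": {"deltas": "40 0 0.5 0 0;40 0 1 0 0;40 0 1.5 0 0;40 0 1.5 0 0"}}

```text
time_s: 24.1
position: [0.6517, 0.1201, 0.0084]
tcp_rot: [[-0.01, 1.0, -0.0], [1.0, 0.01, 0.0], [0.0, -0.0, -1.0]]
force: [-1.7, -2.5, -0.3]
opening: 0.459
grasp_force: 1.1
```

>>> {"api": "drive_tool", "payload": {"deltas": "40 0 0.5 0 0;40 0 1 0 0;40 0 1.5 0 0;40 0 1.5 0 0"}}

```text
time_s: 24.5
position: [0.6518, 0.1216, 0.0085]
tcp_rot: [[-0.01, 1.0, -0.0], [1.0, 0.01, 0.0], [0.0, -0.0, -1.0]]
force: [-0.3, -2.2, -1.4]
opening: 0.463
grasp_force: 1.0
```

>>> {"api": "drive_tool", "payload": {"deltas": "40 0 0.5 0 0;40 0 1 0 0;40 0 1.5 0 0;40 0 1.5 0 0"}}

```text
time_s: 24.9
position: [0.6521, 0.1224, 0.0085]
tcp_rot: [[-0.011, 1.0, 0.0], [1.0, 0.011, -0.001], [-0.001, 0.0, -1.0]]
force: [0.6, -4.8, -0.7]
opening: 0.463
grasp_force: 2.4
```

>>> {"api": "drive_tool", "payload": {"deltas": "40 0 0.5 0 0;40 0 1 0 0;40 0 1.5 0 0;40 0 2 0 0;40 0 2 0 0"}}

```text
time_s: 25.4
position: [0.6525, 0.1226, 0.0086]
tcp_rot: [[-0.012, 1.0, 0.001], [1.0, 0.012, -0.003], [-0.003, 0.001, -1.0]]
force: [0.3, -8.9, -1.3]
opening: 0.454
grasp_force: 4.7
```

Blocked at y≈0.1226 with about 9 N, so the board is home. Next I'll back off, rise and check.

>>> {"api": "drive_tool", "payload": {"deltas": "40 0 -2 0 0;40 0 -8 0 0;40 0 -18 0 0;40 0 -22 30 0;40 0 -22 75 0;40 0 -22 120 0;40 0 -22 150 0;40 0 -22 150 0;40 0 -22 150 0"}}

```text
time_s: 26.3
position: [0.6519, 0.103, 0.1594]
tcp_rot: [[-0.01, 1.0, 0.001], [1.0, 0.01, 0.001], [0.001, 0.001, -1.0]]
force: [-0.6, -0.3, -0.7]
opening: 0.459
grasp_force: 0.0
```

```bash
python3 - <<'E'
from h import *
s=bot.read_state();print(s["position"],s["tcp_rot"][:,1])
c,im=snap("wrist","w6.png");cv2.imwrite("pics/w6c.png",cv2.resize(im[0:260,190:450,::-1],(780,600)[::-1] if 0 else (600,600),interpolation=cv2.INTER_CUBIC))
E
```

```text
[0.65189162 0.10300828 0.15935131] [0.99995058 0.0098328  0.0014684 ]
```

View pics/w6c.png

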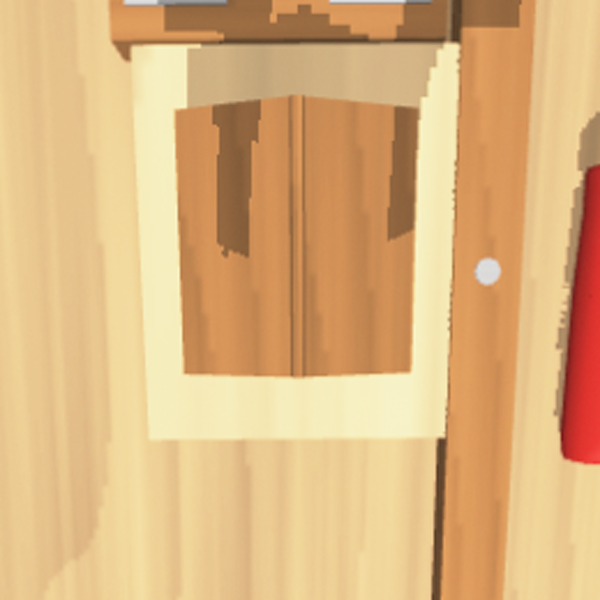

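The board's far edge meets the stop along its full width (crop row ~43) with no plunger showing. Its right side touches the batten from (445,437) to (460,45). I'm handing it in.

```bash
python3 -c "
from rig import bot
print(bot.hand_in())"
```

```text
the job is handed in; nothing more can be done
None
```

The baseboard is in the drying corner, flush along the batten and home against the end stop with no plunger showing in the last picture; the gripper is clear and the job was handed in at about 26 s, though the hand-in returned no verdict.

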